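# Register a stencil plate on a vacuum print bed

## Robot

A 6-joint arm with a two-finger parallel gripper is mounted at the origin on the work surface. World frame = base frame: x ahead of the robot, y to its left, z up, the work surface at z = 0. Lengths are in m, angles in rad, forces in N, time in s.
With the tool pointing down it reaches from about 0.375 to 0.925 m from the base axis. Payload 5.7 kg.
Tool frame: the origin (TCP) lies at the very end of the fingers, on their centre line; the grasp point (between the pads) lies env.grip_depth behind it (env.grip_depth is the distance from the TCP to the grasp point, in m); z points along the fingers, y is the line along which they close (so a half turn about z gives the same grasp; the last joint's range is limited). The gripper opens to 85 mm and grips with 20 to 120 N. Pads are 22 mm wide; open, the fingers measure 114 mm over their backs; the gripper's body (76 mm by 85 mm) begins 54 mm behind the grasp point. The pads swing forward as they close: fully open they stand 13 mm farther back than shut.
Start: joints at [1.179, 0.359, 1.51, -0, 1.272, -0.115], TCP at [0.164, 0.577, 0.231] pointing down, gripper open.
Joint ranges: [-2.97, 2.97], [-1.01, 2.36], [0.21, 2.38], [-0.96, 4.11], [0.2, 2.71], [-2.98, 2.98]. Speed limits (rad/s): [2.39, 2.39, 3.14, 3.14, 3.14, 3.14].

## Interface

Orientations are given as [roll, pitch, yaw] about the fixed x, y, z axes, in that order (R = Rz(yaw) Ry(pitch) Rx(roll)).
In Python, from rig import env, get_image, camera_info, spotter gives the robot as it stands.
- The arm moves only by the tool arm_command, never from a script. Its argument "increments" is a list of rows, each a list of 6 numbers: the shift along the tool's x, y, z in cm, then the turn, a rotation vector about the tool's x, y, z in degrees. A call has 1 to 20 rows; each row shifts and turns the commanded pose from where the row before left it, along the tool's axes as they then stand; what a row does not reach is not made up. A row lasts 1/10 s, in which the tool goes at most 50 mm and 8.59 degrees, less where a joint would pass 70% of its speed; a pose out of reach is approached as far as the arm can. A call with a gripper value outside its range is refused whole. "gripper" is the closure, from -1 (fully open) to 1 (shut), set as the call begins (left out, the last holds). The fingers move at their own pace and stop on an object; "newtons" is the grip in N (left out, the last holds). Time passes only in rows, so rows that do not move let the fingers close. It gives the time, the measured TCP pose, the force, the opening and the grip force at its end, in the units of the state.
- env.get_obs(): the state, without advancing time (a new reading comes with each control period).
- get_image(name): name is "side" or "top"; returns the picture (400x640x3 uint8, red, green, blue); there is no depth.
- camera_info(name): a dict with "fx", "fy", "cx", "cy" (pixels), "k1" (the pictures are not rectified: a ray, as slopes to the right and down, at radius r is drawn at 1 + k1 r^2 times it, then the intrinsics apply), "rvec" (rotation vector, rad) and "tvec" (3), from world to camera coordinates, as OpenCV has them. Camera axes: x right, y down, z forward; pixel columns grow to the right and rows downward; lengths in m; the calibration is good to about 2 mm. A picture is of the moment at which its call begins. camera_info takes no time and is no camera call.
- env.close_job(): hands the job in; it is judged then, once.
Trained networks look in the newest picture that a camera, given by its name, has taken for a name from the list of things; names that differ only in an ending like _2 or _b are one class to them, and where a whole thing is asked for, a point or a joint stands for the part that bears it (a point fixed in the world has none). Each returns a list of dicts, best first, with "score" (0 to 1); they miss things now and then, are a little off and sometimes report something else, mostly with a low value. They report only what shows in the picture. A call takes as long as a camera call. They do not tell look-alikes from the thing itself.
- spotter.find_in(query, camera): "bbox" ([left, top, right, bottom] in pixels, round what is visible of it).
The state is a dict: "time_s": time; "joint_positions": joint angles; "dq": joint speeds; "joint_torque": joint torques, N m; "ee_pos": TCP position; "tool_rot": TCP orientation; "wrist_force": force on the tool from outside, world axes, zero at the start; "torque": the same for the moment, N m; "gripper_width": opening from 0.0 (shut) to 1.0 (fully open); "finger_force": force on a finger pad.
Only numpy, scipy, OpenCV 4.12 (cv2) and the standard library are available. Lean on these libraries where they do the work, as an engineer would, in place of code of your own. Each camera call takes 0.05 s, during which the arm holds its last target. There are 200 camera calls.

## Task

Without lifting it off, slide the loose stencil plate along the feed board (the fence is there to guide it) until all three of its holes drop over the pins and it lies flat on the bed. Then swing the hold-down arm fully home over the plate, and push the vacuum valve's lever as far as it goes away from the robot, keep it there for two seconds and let it spring back to the middle. Leave the jar, bottle and ink roller where they are.

Things in the scene. Friction and masses are not known exactly. Their poses are not given: they have to be found in the camera images.
- press_bed: Fixed print bed. Axes: x away from the robot, y left = sliding direction, z up. Origin on the table (z 0) at the step between dark brown feed board (x -140 to 86, y -225 to 0 mm, top 27 mm above the table) and the lower pale wooden pin bed (y 0 to 215 mm, top 15 mm above the table).
- plate_home (a point): On the pin bed's top, where the plate's origin belongs when home on the pins: (x, y, z) = (0, 74, 15) mm in press_bed's frame, about 3 mm of play each way. The plate's axes are then those of press_bed and its lip stands just left of the step.
- pin_far (a point): Tip of one of three fixed dark steel pins, at (0, 105) mm in press_bed's frame; the others stand at (-42, 40) and (42, 40). Each 12 mm thick, 12 mm tall with a 5 mm conical tip, the tips level with the feed board (27 mm above the table).
- fence_face (a point): Middle of the top edge of the guiding face of the straight aluminium fence on the far side: the face is at x = +61 mm in press_bed's frame, looks towards the robot and runs from y -225 to +90 mm; fence top 49 mm above the table, 22 mm above the feed board.
- plate: Loose bare aluminium stencil plate, 0.3 to 0.6 kg, 120 (x) by 140 (y) by 8 mm, window in the middle, 18 mm holes at (-42, -34), (42, -34), (0, 31) mm. Origin centre of underside. Starts flat on the feed board, turned up to 0.2 rad, its +x edge a few cm from the fence it belongs against. Slides level over feed board and pin tips, drops 12 mm when its holes are over the pins.
- plate_lip (a point): Middle of the top edge of the outer face of the lip folded up along the plate's whole -y edge (120 mm), at (0, -70, 33) mm in the plate's frame. Lip 4 mm thick, standing 25 mm above the plate's top. Push it to slide the plate towards +y; it takes 1 to 6 N.
- hold_arm (a joint): Angle of the steel hold-down arm about its upright pivot. 0 = fully home against its stop, arm pointing along press_bed's -y over the plate; grows as it opens, clockwise from above (at 1.57 it points along press_bed's -x). Starts 1.25 to 1.65; stays where it is left (friction about 1 N at the handle).
- holddown_pivot (a point): Pivot of the hold-down arm, at (-40, 175) mm in press_bed's frame, at the arm's underside, 30 mm above the table. The arm is 24 mm wide, 14 mm thick, 115 mm long. A rubber pad under it, 80 mm from the pivot, clears a plate that is home by 2 mm; a plate still riding on the pin tips blocks the arm.
- holddown_handle (a point): Centre of the top of the upright black round handle on the hold-down arm, 100 mm from the pivot: 18 mm thick, 45 mm tall, from 44 to 89 mm above the table. Can be pushed sideways.
- valve: Fixed grey valve block, 90 x 60 x 45 mm, left of the bed. Origin under its centre on the table; x roughly away from the robot, the direction to push the lever.
- valve_lever (a joint): Angle of the spring-centred valve lever about the valve's y axis, pivot 55 mm above the table over the block's centre. 0 = upright (middle), positive = leaning to the valve's +x, away from the robot; stops at -0.45 and +0.45 rad. The spring needs about 6 N at 85 mm above the pivot to reach the stop; let go, it returns to 0.
- lever_knob (a point): Centre of the black ball, 30 mm across, at the top of the lever, 100 mm from the pivot (155 mm above the table when upright). The rod below is 12 mm thick.
- brush_jar: Bystander: glass jar 72 mm wide with brushes, 90 mm tall to the rim, about 195 mm with brushes, beyond the bed on the left. Origin under its centre. Leave it.
- glue_bottle: Bystander: white bottle 56 mm wide, 150 mm tall, beyond the bed on the right. Origin under its centre. Leave it.
- ink_roller: Bystander: hand ink roller lying on the table right of the feed board, black roll 100 mm long and 44 mm thick, wooden handle 100 mm towards its -x; origin on the table under the roll. Leave it.
There are look-alikes about, which are no part of the job. What is shaped like the plate but orange or red is not meant.

How it is judged:
On the way, in this order (a step that is already met when the one before it is completed fails the run):
1. the plate has dropped over the three pins and lies flat on the bed (z of plate in the frame of press_bed between 0.012 and 0.018 m and angle between plate's own z axis and vertical below 0.03 rad and x of plate in the frame of press_bed between -0.006 and 0.006 m and y of plate in the frame of press_bed between 0.068 and 0.08 m), for 0.2 s.
2. the hold-down arm is home over the seated plate (all of step 1 and value of joint hold_arm below 0.12 rad), for 0.2 s.
3. the valve lever is held pushed away from the robot, at least 0.33 rad for 1.5 s, with plate and arm home (all of step 2 and value of joint valve_lever above 0.33 rad), for 1.5 s.
At the end, for the whole second after the job is handed in: The plate lies flat on the pin bed over all three pins (underside within 3 mm of the bed, tilt under 0.03 rad, within 6 mm of its home place), the hold-down arm is within 0.12 rad of its stop, the lever is back within 0.06 rad of the middle, everything at rest (all of step 2 and value of joint valve_lever between -0.06 and 0.06 rad and linear speed of plate below 0.02 m/s); the robot touches nothing.
It fails at once if the plate is lifted more than 20 mm above the feed board (z of plate in the frame of press_bed above 0.047 m).
It fails at once if the brush jar is moved more than 30 mm or tipped (distance of brush_jar from where it was at the start of the episode above 0.03 m or angle between brush_jar's own z axis and vertical above 0.3 rad).
It fails at once if the glue bottle is moved more than 30 mm or tipped (distance of glue_bottle from where it was at the start of the episode above 0.03 m or angle between glue_bottle's own z axis and vertical above 0.3 rad).
It fails at once if the ink roller is moved more than 30 mm (distance of ink_roller from where it was at the start of the episode above 0.03 m).
It also fails if it takes over 72 s, if anything falls off the work surface, if the arm or the gripper's body presses on something with over 40 N, if the wrist force passes 120 N, or if a joint passes its speed limit or range.

## Working session

There is one attempt and no reset: what is moved stays moved. The work goes in short steps, Python scripts to look and compute and a tool call to move; the robot and the scene stay as the last step left them, time stands still between calls to the robot, and variables do not carry over. Pictures are saved under pics/ and viewed, at most 10 in all, crops included, and the job is handed in when it is done.

Besides the shell and the picture viewer there is one more tool, called after "Emit:" as name([rows], argument=value, ...), one row to a line, values as JSON. arm_command: Moves the arm, as the interface text tells. Its arguments: {"type":"object","properties":{"increments":{"type":"array"},"gripper":{"type":"number"},"newtons":{"type":"number"}},"required":["increments"]}

```bash
mkdir -p pics; ls; python3 - <<'E'
from rig import env,get_image,camera_info,spotter
import cv2
for c in("side","top"):
    im=get_image(c); cv2.imwrite(f"pics/{c}0.png",im[:,:,::-1]); print(c,camera_info(c))
    for q in["plate","plate_lip","press_bed","hold_arm","holddown_handle","valve","lever_knob","brush_jar","glue_bottle","ink_roller"]:
        print(q,[(round(d['score'],2),[round(v) for v in d['bbox']]) for d in spotter.find_in(q,c)[:3]])
print(env.get_obs(),env.grip_depth)
E
```

```text
pics
side {'fx': 423.5797102622401, 'fy': 423.5797102622401, 'cx': 322.0133594599886, 'cy': 204.7633207404058, 'k1': -0.07525951175696437, 'rvec': array([ 2.41548574, -0.29036512,  0.11853479]), 'tvec': array([-0.53316623,  0.14983114,  1.43819868])}
plate [(0.98, [233, 264, 275, 300]), (0.96, [313, 214, 355, 254]), (0.92, [325, 129, 367, 155])]
plate_lip [(0.86, [386, 287, 448, 349]), (0.86, [230, 262, 279, 301]), (0.83, [310, 215, 353, 256])]
press_bed [(0.63, [271, 164, 368, 271]), (0.58, [273, 167, 301, 184])]
hold_arm [(0.54, [268, 169, 305, 180])]
holddown_handle [(0.55, [270, 168, 305, 185])]
valve []
lever_knob [(0.54, [287, 122, 296, 146])]
brush_jar [(0.6, [351, 135, 379, 182])]
glue_bottle [(0.74, [388, 221, 403, 257]), (0.37, [297, 314, 356, 355])]
ink_roller [(0.66, [300, 315, 358, 352])]
top {'fx': 411.24741471891485, 'fy': 411.24741471891485, 'cx': 320.1600071586471, 'cy': 198.83539463692225, 'k1': -0.10693257597776673, 'rvec': array([ 2.21324918, -2.18764579,  0.05196083]), 'tvec': array([-0.05549469,  0.5232829 ,  1.22141987])}
plate [(0.63, [344, 253, 392, 308]), (0
[... 545 characters left out ...]
 []
{'time_s': 1.1, 'joint_positions': array([ 1.17888346e+00,  3.58803611e-01,  1.51041199e+00,  3.08781773e-05,
        1.27246990e+00, -1.15120778e-01]), 'dq': array([ 0.00025543, -0.00020271, -0.0019393 , -0.00135853,  0.00169343,
        0.00064338]), 'joint_torque': array([-8.42272075e-04, -5.27600384e+01, -2.79054022e+01, -4.32438155e-04,
        1.92217842e-03,  5.51471317e-05]), 'ee_pos': array([0.16396162, 0.57713592, 0.23126005]), 'tool_rot': array([-3.14150381e+00, -3.99838060e-05,  2.86479149e+00]), 'wrist_force': array([0.69825481, 0.14158186, 0.21585003]), 'torque': array([-0.02459944, -0.00419642, -0.03772767]), 'finger_force': 0.0, 'gripper_width': 0.9982683382097254} 0.0187
```

```bash
python3 - <<'E'
import cv2
a=cv2.imread('pics/top0.png')[80:330,130:490]; b=cv2.imread('pics/side0.png')[100:370,200:460]
cv2.imwrite('pics/topc.png',cv2.resize(a,None,fx=2.2,fy=2.2,interpolation=2)); cv2.imwrite('pics/sidec.png',cv2.resize(b,None,fx=2.2,fy=2.2,interpolation=2))
E
```

```text
(no output)
```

View pics/topc.png

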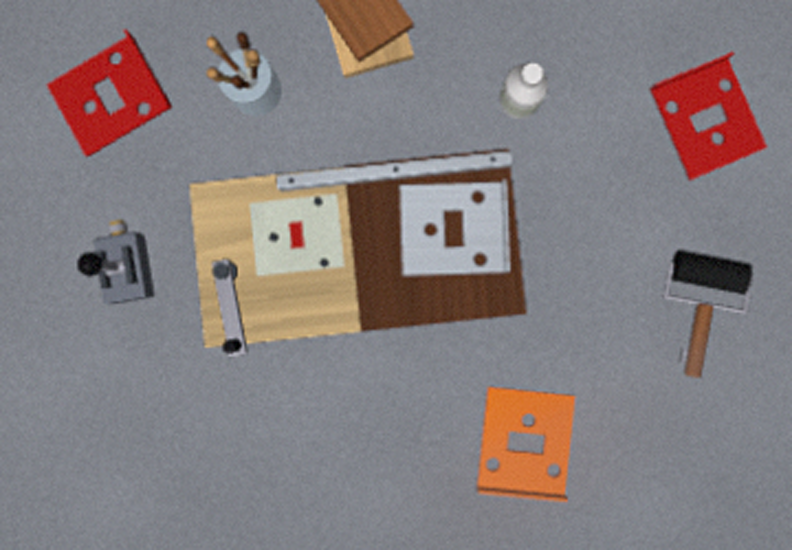

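View pics/sidec.png

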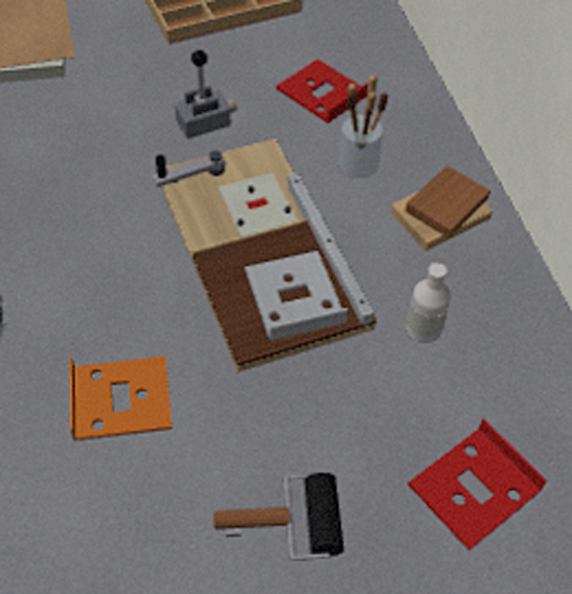

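The plate candidates are the bare aluminium one on the feed board (top 337,184), red ones (180,122 and 453,133) and an orange one (370,280). I choose the aluminium one: it is on the feed board next to the fence, lip to the right. The hold arm is open, pointing to the robot (handle top 235,237), the valve is at (185,200), and the bottle (367,120) and jar (242,115) are behind the bed.

```bash
cat > h.py <<'E'
import numpy as np,cv2
from scipy.optimize import least_squares
from rig import camera_info
def proj(c,P):
    i=camera_info(c); p=(cv2.Rodrigues(i['rvec'])[0]@np.atleast_2d(P).T).T+i['tvec']
    s=p[:,:2]/p[:,2:]; s=s*(1+i['k1']*(s**2).sum(1,keepdims=True))
    return s*[i['fx'],i['fy']]+[i['cx'],i['cy']]
def tf(q,P,z=0):
    c,s=np.cos(q[2]),np.sin(q[2]); P=np.array(P,float)/1000
    return np.c_[q[0]+c*P[:,0]-s*P[:,1],q[1]+s*P[:,0]+c*P[:,1],P[:,2]+z]
def fit(obs,q0,z=0):
    f=lambda q:np.concatenate([(proj(c,tf(q,[p],z))[0]-uv) for c,p,uv in obs])
    r=least_squares(f,q0,loss='soft_l1'); return r.x,r.fun.reshape(-1,2)
def pix(cam,uv,z):   # world point on height z
    g=least_squares(lambda a:proj(cam,[a[0],a[1],z])[0]-uv,[.55,.0]).x
    return g
E
python3 - <<'E'
from h import *
T=lambda u,v:np.array([130+u/2.2,80+v/2.2])
S=lambda u,v:np.array([200+u/2.2,100+v/2.2])
def blob(cam,uv):  # dark centroid refine
    im=cv2.imread(f'pics/{cam}0.png',0); x,y=np.round(uv).astype(int); r=4
    w=im[y-r:y+r+1,x-r:x+r+1].astype(float); w=np.clip(np.percentile(w,75)-w-25,0,None)
    yy,xx=np.mgrid[y-r:y+r+1,x-r:x+r+1]; return np.array([(w*xx).sum(),(w*yy).sum()])/w.sum()
pins=[(42,40,24),(-42,40,24),(0,105,24)]; holes=[(42,-34,6),(-42,-34,6),(0,31,6)]
pt=[T(318,201),T(324,262),T(274,237)]; ps=[S(287,210),S(241,222),S(251,189)]
ht=[T(478,197),T(480,259),T(430,229)]; hs=[S(328,303),S(275,316),S(288,277)]
obs=[('top',p,blob('top',u)) for p,u in zip(pins,pt)]+[('side',p,blob('side',u)) for p,u in zip(pins,ps)]
obs+=[('top',(-140,-225,27),T(526,313)),('top',(-140,0,27),T(361,331)),('top',(-140,215,15),T(204,347)),('top',(61,90,49),T(279,190)),('top',(61,-225,49),T(512,163))]
q,r=fit(obs,[.55,0,0]); print('bed',q.round(4)); print(r.round(1).tolist())
o2=[('top',p,blob('top',u)) for p,u in zip(holes,ht)]+[('side',p,blob('side',u)) for p,u in zip(holes,hs)]
p,r=fit(o2,[.55,-.1,0],.027); print('plate',p.round(4)); print(r.round(1).tolist())
c,s=np.cos(q[2]),np.sin(q[2]); R=np.array([[c,-s],[s,c]])
print('plate in bed',R.T@(p[:2]-q[:2]),p[2]-q[2])
print('knob',pix('top',T(90,263),.155),pix('side',S(200,58),.155),'handle',pix('top',T(233,345),.089),pix('side',S(161,157),.089),'bottle',pix('top',T(525,100),.07),'jar',pix('top',T(255,100),0.02))
f=lambda a:np.concatenate([proj('top',a)[0]-T(90,263),proj('side',a)[0]-S(200,58)])
print('knob3d',least_squares(f,[.55,.3,.15]).x)
f=lambda a:np.concatenate([proj('top',a)[0]-T(233,345),proj('side',a)[0]-S(161,157)])
print('handle3d',least_squares(f,[.55,.3,.15]).x)
print('valve corners z45',[pix('top',T(*a),.045).round(3) for a in[(95,235),(138,230),(152,296),(105,303)]])
print('home',tf(q,[(0,74,15),(-40,175,30),(-40,75,89)]))
E
```

```text
bed [0.5673 0.0436 0.1185]
[[0.1, 0.5], [0.2, -0.1], [0.1, 0.2], [0.1, -0.0], [0.6, -0.3], [0.2, -0.5], [0.5, 0.2], [-0.2, 0.2], [0.2, 0.3], [-1.0, -0.7], [0.1, 0.2]]
plate [ 0.5677 -0.0947  0.046 ]
[[-0.2, 0.2], [-0.0, 0.2], [-0.0, 0.3], [0.1, 0.3], [0.4, -0.1], [0.2, -0.1]]
plate in bed [-0.01593378 -0.13729685] -0.07253786224892846
knob [0.51094287 0.35169549] [0.51182929 0.35371288] handle [0.4107815  0.18648355] [0.4107361  0.19333987] bottle [ 0.73555954 -0.18710086] jar [0.74280912 0.17751002]
knob3d [0.51101678 0.35078091 0.15742354]
handle3d [0.4107501  0.18493671 0.09706759]
valve corners z45 [array([0.553, 0.386]), array([0.56 , 0.327]), array([0.472, 0.306]), array([0.462, 0.37 ])]
home [[0.55852136 0.11704718 0.015     ]
 [0.50685663 0.21260741 0.03      ]
 [0.51868383 0.11330928 0.089     ]]
```

Emit:
arm_command([
  [0,0,0,0,0,-6.2],
  [0,0,0,0,0,-6.2],
  [0,0,0,0,0,-6.1],
], gripper=-1, newtons=30)

```text
time_s: 1.4
ee_pos: [0.164, 0.5771, 0.2313]
tool_rot: [-3.141, -0.0, -3.091]
wrist_force: [-0.1, 0.5, -1.2]
gripper_width: 0.999
finger_force: 0.0
```

Emit:
arm_command([
  [-1.86,-3.8,0,0,0,0],
  [-1.86,-3.8,0,0,0,0],
  [-1.86,-3.8,0,0,0,0],
  [-1.86,-3.8,0,0,0,0],
  [-1.86,-3.8,0,0,0,0],
  [-1.86,-3.8,0,0,0,0],
  [-1.86,-3.8,0,0,0,0],
  [-1.86,-3.8,0,0,0,0],
  [-1.86,-3.8,0,0,0,0],
  [-1.86,-3.8,0,0,0,0],
  [-1.86,-3.8,0,0,0,0],
  [-1.86,-3.8,0,0,0,0],
  [-1.86,-3.8,0,0,0,0],
  [-1.86,-3.8,0,0,0,0],
  [-1.86,-3.8,0,0,0,0],
  [-1.86,-3.8,0,0,0,0],
  [-1.86,-3.8,0,0,0,0],
  [-1.86,-3.8,0,0,0,0],
  [-1.86,-3.8,0,0,0,0],
  [-1.86,-3.8,0,0,0,0],
])

```text
time_s: 3.4
ee_pos: [0.5712, -0.1667, 0.2314]
tool_rot: [-3.142, 0.0, -3.096]
wrist_force: [0.1, -0.5, 0.1]
gripper_width: 0.997
finger_force: 0.0
```

Emit:
arm_command([
  [0,0.4,3,0,0,0],
  [0,0,4,0,0,0],
  [0,0,4,0,0,0],
  [0,0,3,0,0,0],
  [0,0,0,0,0,0],
  [0,0,0,0,0,0],
])

```text
time_s: 4.0
ee_pos: [0.5704, -0.1609, 0.0915]
tool_rot: [3.141, -0.001, -3.096]
wrist_force: [0.1, -0.3, 0.0]
gripper_width: 0.995
finger_force: 0.0
```

```bash
python3 - <<'E'
from rig import get_image
import cv2
a=get_image('top')[120:260,200:420,::-1]; b=get_image('side')[150:290,240:400,::-1]
a=cv2.resize(a,None,fx=2,fy=2); b=cv2.resize(b,None,fx=2,fy=2)
cv2.imwrite('pics/close1.png',cv2.hconcat([a,b]))
E
```

```text
(no output)
```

View pics/close1.png

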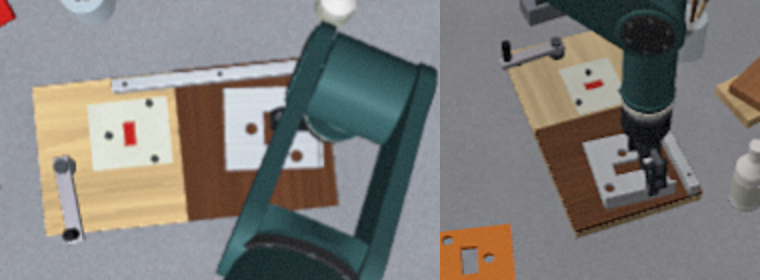

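The gripper stands over the lip of the bare aluminium plate (crop 655,180), with a finger on each side. I'll lower and close it.

Emit:
arm_command([
  [0,-0.1,2.5,0,0,0],
  [0,0,1.5,0,0,0],
  [0,0,0.9,0,0,0],
  [0,0,0,0,0,0],
  [0,0,0,0,0,0],
])

```text
time_s: 4.6
ee_pos: [0.5713, -0.1623, 0.0435]
tool_rot: [-3.141, 0.002, -3.095]
wrist_force: [0.8, -0.2, 0.2]
gripper_width: 0.998
finger_force: 0.0
```

Emit:
arm_command([
  [0,0,0,0,0,0],
  [0,0,0,0,0,0],
  [0,0,0,0,0,0],
  [0,0,0,0,0,0],
  [0,0,0,0,0,0],
  [0,0,0,0,0,0],
  [0,0,0,0,0,0],
  [0,0,0,0,0,0],
  [0,0,0,0,0,0],
  [0,0,0,0,0,0],
], gripper=1, newtons=30)

```text
time_s: 5.6
ee_pos: [0.5706, -0.162, 0.0425]
tool_rot: [-3.141, 0.0, -3.096]
wrist_force: [0.0, 0.2, 3.4]
gripper_width: 0.038
finger_force: 32.6
```

Emit:
arm_command([
  [0,0,0,0,0,-1.4],
  [0,0,0,0,0,-1.4],
  [0,0,0,0,0,-1.35],
  [0,0,0,0,0,0],
  [0,0,0,0,0,0],
])

```text
time_s: 6.1
ee_pos: [0.571, -0.162, 0.0425]
tool_rot: [-3.141, 0.001, -3.023]
wrist_force: [2.7, 0.2, 2.4]
gripper_width: 0.035
finger_force: 32.5
```

Emit:
arm_command([
  [-0.1,0.5,0,0,0,0],
  [-0.2,1,0,0,0,0],
  [-0.2,1,0,0,0,0],
  [-0.2,1,0,0,0,0],
  [-0.2,1,0,0,0,0],
  [-0.2,1,0,0,0,0],
  [-0.2,1,0,0,0,0],
  [-0.2,1,0,0,0,0],
  [-0.1,1,0,0,0,0],
  [-0.1,1,0,0,0,0],
  [-0.1,1,0,0,0,0],
  [-0.1,1,0,0,0,0],
  [-0.1,1,0,0,0,0],
  [0,1,0,0,0,0],
  [0,1,0,0,0,0],
  [0,1,0,0,0,0],
  [0,0.5,0,0,0,0],
  [0,0,0,0,0,0],
  [0,0,0,0,0,0],
])

```text
time_s: 8.0
ee_pos: [0.5711, 0.0012, 0.0425]
tool_rot: [3.14, -0.0, -3.023]
wrist_force: [0.8, -0.3, 6.4]
gripper_width: 0.035
finger_force: 33.1
```

```bash
python3 - <<'E'
from rig import get_image
import cv2
a=get_image('top')[120:260,200:420,::-1]; b=get_image('side')[130:270,240:400,::-1]
cv2.imwrite('pics/top2.png',a)
a=cv2.resize(a,None,fx=2,fy=2); b=cv2.resize(b,None,fx=2,fy=2)
cv2.imwrite('pics/close2.png',cv2.hconcat([a,b]))
E
```

```text
(no output)
```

View pics/close2.png

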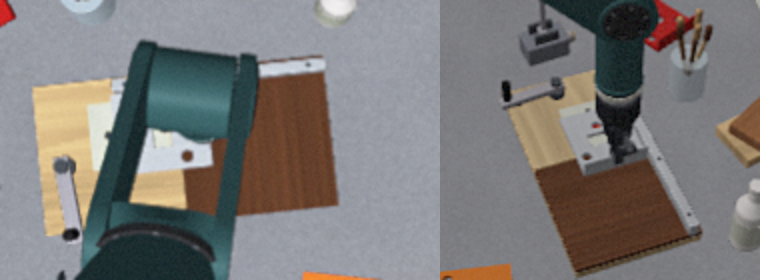

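The plate has followed the grip and now straddles the step (crop 600,150), square with the fence. Next is the last stretch.

Emit:
arm_command([
  [0,0.5,0,0,0,0],
  [-0.05,0.7,0,0,0,0],
  [0,0.7,0,0,0,0],
  [0,0.7,0,0,0,0],
  [0,0.7,0,0,0,0],
  [0,0.7,0,0,0,0],
  [0,0.5,0,0,0,0],
  [0,0.35,0,0,0,0],
  [0,0,0,0,0,0],
  [0,0,0,0,0,0],
  [0,0,0,0,0,0],
])

```text
time_s: 9.2
ee_pos: [0.5651, 0.0478, 0.0416]
tool_rot: [3.141, -0.002, -3.023]
wrist_force: [0.0, 0.6, -3.8]
gripper_width: 0.039
finger_force: 31.9
```

Emit:
arm_command([
  [0,0,0,0,0,0],
  [0,0,0,0,0,0],
  [0,0,0,0,0,0],
  [0,0,0,0,0,0],
  [0,0,0,0,0,0],
  [0,0,0,0,0,0],
], gripper=-0.6)

```text
time_s: 9.8
ee_pos: [0.5662, 0.0475, 0.0424]
tool_rot: [-3.142, 0.0, -3.023]
wrist_force: [-0.0, 0.0, -0.3]
gripper_width: 0.801
finger_force: 0.0
```

```bash
python3 - <<'E'
from rig import get_image
import cv2
b=get_image('side')[150:250,260:380,::-1]
cv2.imwrite('pics/close3.png',cv2.resize(b,None,fx=4,fy=4,interpolation=2))
E
```

```text
(no output)
```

View pics/close3.png

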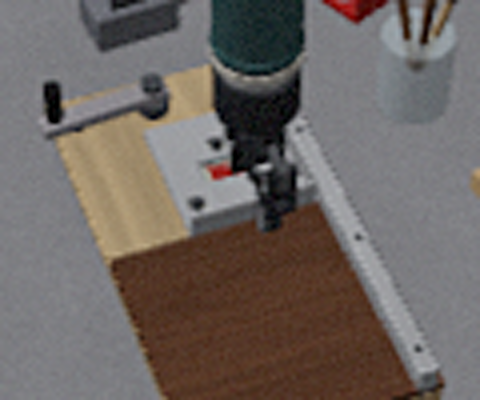

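Emit:
arm_command([
  [0,0,-1,0,0,0],
  [0,0,-3,0,0,0],
  [0,0,-4,0,0,0],
  [0,0,-4,0,0,0],
  [0,0,-4,0,0,0],
  [1.45,2.05,0,0,0,0],
  [1.45,2.05,0,0,0,0],
  [1.45,2.05,0,0,0,0],
  [1.45,2.05,0,0,0,0],
  [1.45,2.05,0,0,0,0],
  [1.45,2.05,0,0,0,0],
  [1.45,2.05,0,0,0,0],
  [1.45,2.05,0,0,0,0],
  [1.45,2.05,0,0,0,0],
  [1.45,2.05,0,0,0,0],
])

```text
time_s: 11.35
ee_pos: [0.3971, 0.2346, 0.2031]
tool_rot: [3.141, 0.001, -3.023]
wrist_force: [-0.1, 0.1, 0.5]
gripper_width: 0.799
finger_force: 0.0
```

```bash
python3 - <<'E'
from rig import get_image
import cv2
b=get_image('side')[140:240,250:370,::-1]; a=get_image('top')[:,:,::-1]
cv2.imwrite('pics/side4.png',b);cv2.imwrite('pics/top4.png',a)
a=a[130:255,190:370]
cv2.imwrite('pics/close4.png',cv2.hconcat([cv2.resize(b,(450,375),interpolation=2),cv2.resize(a,(350,375*1),interpolation=2)]))
E
```

```text
(no output)
```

View pics/close4.png

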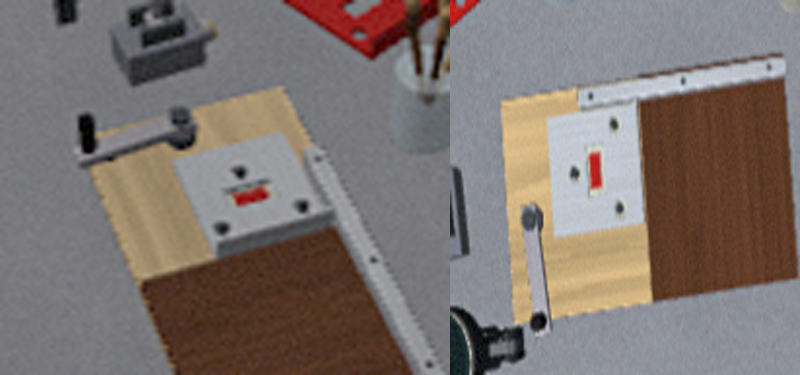

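```bash
python3 - <<'E'
from h import *
q=[.5673,.0436,.1185]
for z in(15,27):
    for c,p,uv in[('side',(-60,144),(296.9,182.1)),('side',(60,144),(325.2,175.5)),('top',(60,144),(239.9,169.3)),('top',(-60,144),(243,208.7))]:
        print(z,c,proj(c,tf(q,[(*p,z+8)]))[0].round(1),uv)
E
```

```text
15 side [295.9 182.7] (296.9, 182.1)
15 side [325.3 175. ] (325.2, 175.5)
15 top [239.3 169. ] (239.9, 169.3)
15 top [243.2 208.9] (243, 208.7)
27 side [295.8 180.5] (296.9, 182.1)
27 side [325.3 172.8] (325.2, 175.5)
27 top [238.5 168.6] (239.9, 169.3)
27 top [242.4 208.8] (243, 208.7)
```

The plate is seated: its corners match z = 15 mm and the pins stand in the holes. The handle is at crop (538,320) with the gripper to its left. I'll shut the fingers, go down and sweep the handle.

Emit:
arm_command([
  [0,0,3,0,0,0],
  [0,0,3,0,0,0],
  [0,0,3,0,0,0],
  [0,0,3,0,0,0],
  [0,0,2.3,0,0,0],
  [0,0,0,0,0,0],
  [0,0,0,0,0,0],
], gripper=1)

```text
time_s: 12.15
ee_pos: [0.3984, 0.2336, 0.0597]
tool_rot: [-3.141, -0.0, -3.023]
wrist_force: [1.4, -0.7, 0.6]
gripper_width: 0.0
finger_force: 0.0
```

Emit:
arm_command([
  [-0.2,-1.3,0,0,0,0],
  [-0.19,-1.28,0,0,0,0],
  [-0.03,-1.14,0,0,0,0],
  [-0.03,-1.14,0,0,0,0],
  [-0.24,-1,0,0,0,0],
  [-0.24,-1,0,0,0,0],
  [-0.43,-0.94,0,0,0,0],
  [-0.44,-0.93,0,0,0,0],
  [-0.6,-0.82,0,0,0,0],
  [-0.61,-0.82,0,0,0,0],
  [-0.76,-0.7,0,0,0,0],
  [-0.77,-0.69,0,0,0,0],
  [-0.88,-0.52,0,0,0,0],
  [-0.88,-0.52,0,0,0,0],
  [-0.97,-0.34,0,0,0,0],
  [-0.97,-0.34,0,0,0,0],
  [0,0,0,0,0,0],
])

```text
time_s: 13.85
ee_pos: [0.4976, 0.1096, 0.0594]
tool_rot: [-3.141, 0.001, -3.023]
wrist_force: [-0.4, -0.4, 0.5]
gripper_width: 0.003
finger_force: 0.0
```

Emit:
arm_command([
  [-0.3,0,0,0,0,0],
  [-0.2,0,0,0,0,0],
  [-0.2,0,0,0,0,0],
  [0,0,0,0,0,0],
])

```text
time_s: 14.25
ee_pos: [0.4984, 0.1104, 0.0587]
tool_rot: [-3.141, -0.008, -3.022]
wrist_force: [-8.6, -1.6, 4.6]
gripper_width: -0.002
finger_force: 4.2
```

```bash
python3 - <<'E'
from rig import get_image
import cv2
b=get_image('side')[140:240,250:370,::-1]
cv2.imwrite('pics/close5.png',cv2.resize(b,None,fx=4,fy=4,interpolation=2))
E
```

```text
(no output)
```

View pics/close5.png

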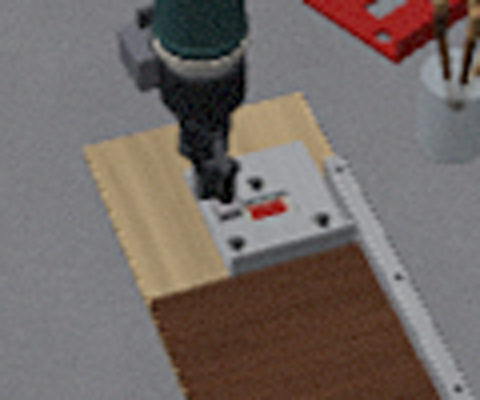

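The hold arm lies against its stop over the plate (reaction about 9 N). I'll back off and go to the lever.

Emit:
arm_command([
  [1,0,0,0,0,0],
  [2,0,0,0,0,0],
  [0,0,-3,0,0,0],
  [0,0,-4,0,0,0],
  [0,0,-4,0,0,0],
  [0,0,-3,0,0,0],
  [-0.1,2.3,0,0,0,0],
  [-0.1,2.3,0,0,0,0],
  [-0.1,2.3,0,0,0,0],
  [-0.1,2.3,0,0,0,0],
  [-0.1,2.4,0,0,0,0],
  [-0.1,2.4,0,0,0,0],
  [-0.1,2.4,0,0,0,0],
  [-0.1,2.4,0,0,0,0],
  [-0.1,2.3,0,0,0,0],
  [-0.1,2.3,0,0,0,0],
  [0,0,0,0,0,-3],
  [0,0,0,0,0,0],
])

```text
time_s: 16.1
ee_pos: [0.4548, 0.3415, 0.1993]
tool_rot: [3.141, 0.001, -2.969]
wrist_force: [-0.6, 0.0, 0.2]
gripper_width: 0.003
finger_force: 0.0
```

```bash
python3 - <<'E'
from rig import get_image
import cv2
b=get_image('side')[100:240,240:370,::-1]; a=get_image('top')[:,:,::-1]
a=a[140:260,140:320]
cv2.imwrite('pics/close6.png',cv2.hconcat([cv2.resize(b,(390,420),interpolation=2),cv2.resize(a,(405,420),interpolation=2)]))
E
```

```text
(no output)
```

View pics/close6.png

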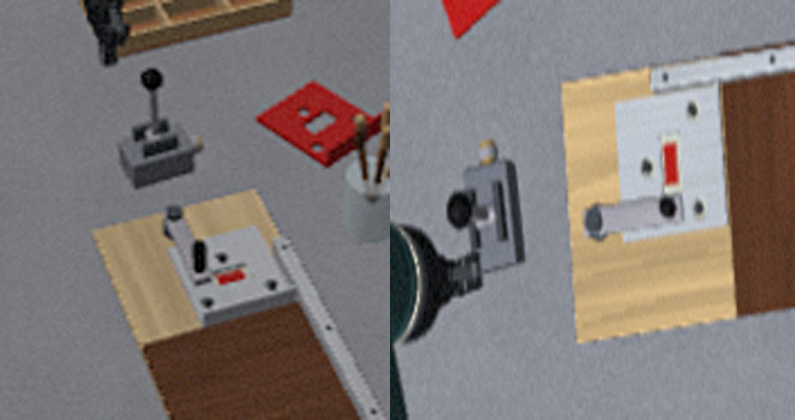

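The hold arm is home over the plate (handle crop 668,207), and the fingers stand on the robot side of the lever knob (460,210). Next I'll push the lever.

Emit:
arm_command([
  [0,0,2,0,0,0],
  [0,0,3,0,0,0],
  [0,0,2.2,0,0,0],
  [-1,0,0,0,0,0],
  [-1,0,0,0,0,0],
  [-1,0,0,0,0,0],
  [-1,0,0,0,0,0],
  [-1,0,0,0,0,0],
  [-1,0,0,0,0,0],
  [-0.7,0,0,0,0,0],
  [-0.4,0,0,0,0,0],
  [-0.2,0,0,0,0,0],
  [0,0,0,0,0,0],
])

```text
time_s: 17.5
ee_pos: [0.5249, 0.3526, 0.1258]
tool_rot: [-3.141, -0.005, -2.971]
wrist_force: [-6.8, 1.6, -2.6]
gripper_width: -0.004
finger_force: 3.0
```

Emit:
arm_command([
  [-0.2,0,0,0,0,0],
  [-0.2,0,0,0,0,0],
  [0,0,0,0,0,0],
])

```text
time_s: 17.8
ee_pos: [0.5278, 0.3528, 0.1254]
tool_rot: [-3.14, -0.008, -2.971]
wrist_force: [-7.0, 0.2, -3.7]
gripper_width: 0.001
finger_force: 3.6
```

```bash
python3 - <<'E'
from rig import get_image
import cv2
b=get_image('side')[90:200,240:340,::-1]
cv2.imwrite('pics/close7.png',cv2.resize(b,None,fx=4,fy=4,interpolation=2))
E
```

```text
(no output)
```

View pics/close7.png

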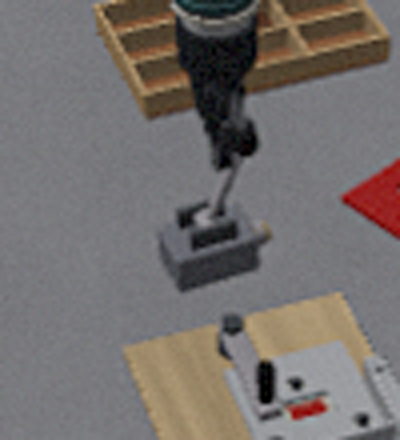

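The lever leans well away from the robot (rod 230,180, knob 243,140). I'll press a little further to the stop and hold.

Emit:
arm_command([
  [-0.2,0,0,0,0,0],
  [-0.2,0,0,0,0,0],
  [0,0,0,0,0,0],
  [0,0,0,0,0,0],
])

```text
time_s: 18.25
ee_pos: [0.528, 0.3528, 0.1252]
tool_rot: [-3.14, -0.014, -2.97]
wrist_force: [-16.1, -0.3, 2.9]
gripper_width: -0.002
finger_force: 8.2
```

Emit:
arm_command([
  [0,0,0,0,0,0],
  [0,0,0,0,0,0],
  [0,0,0,0,0,0],
  [0,0,0,0,0,0],
  [0,0,0,0,0,0],
  [0,0,0,0,0,0],
  [0,0,0,0,0,0],
  [0,0,0,0,0,0],
  [0,0,0,0,0,0],
  [0,0,0,0,0,0],
  [0,0,0,0,0,0],
  [0,0,0,0,0,0],
  [0,0,0,0,0,0],
  [0,0,0,0,0,0],
  [0,0,0,0,0,0],
  [0,0,0,0,0,0],
  [0,0,0,0,0,0],
  [0,0,0,0,0,0],
  [0,0,0,0,0,0],
  [0,0,0,0,0,0],
])

```text
time_s: 20.25
ee_pos: [0.528, 0.3528, 0.1252]
tool_rot: [-3.14, -0.014, -2.97]
wrist_force: [-16.0, -1.0, 2.9]
gripper_width: 0.001
finger_force: 8.2
```

It's at the stop: the position no longer moves and the force has risen to 16 N. It has been held for over 2 s, so I'll retreat.

Emit:
arm_command([
  [0.7,0,0,0,0,0],
  [1,0,0,0,0,0],
  [1,0,0,0,0,0],
  [1,0,0,0,0,0],
  [1,0,0,0,0,0],
  [1,0,0,0,0,0],
  [1,0,0,0,0,0],
  [1,0,0,0,0,0],
  [1,0,0,0,0,0],
  [1,0,0,0,0,0],
  [0,0,-3,0,0,0],
  [0,0,-3,0,0,0],
  [0,0,-3,0,0,0],
  [0,0,0,0,0,0],
  [0,0,0,0,0,0],
  [0,0,0,0,0,0],
  [0,0,0,0,0,0],
  [0,0,0,0,0,0],
])

```text
time_s: 22.05
ee_pos: [0.4387, 0.3376, 0.2161]
tool_rot: [-3.141, -0.002, -2.971]
wrist_force: [0.9, -0.3, 0.4]
gripper_width: -0.001
finger_force: 0.0
```

```bash
python3 - <<'E'
from rig import get_image
import cv2
b=get_image('side')[100:250,240:400,::-1]; a=get_image('top')[90:260,140:390,::-1]
cv2.imwrite('pics/close8.png',cv2.hconcat([cv2.resize(b,(370,350),interpolation=2),cv2.resize(a,(425,350),interpolation=2)]))
E
```

```text
(no output)
```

View pics/close8.png

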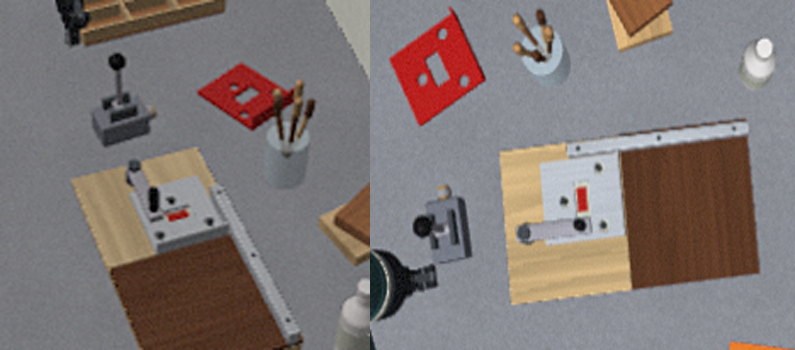

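The lever is upright again (118,62), the plate is on its pins, the hold arm is home, and the robot is clear of everything.

```bash
python3 -c "
from rig import env
print(env.close_job())"
```

```text
the job is handed in; nothing more can be done
None
```

The job is handed in at about 22 s of the 72 s allowed: the plate is seated on its three pins, the hold-down arm is home against its stop, and the valve lever was held at its stop for over 2 s and has sprung back upright; the judge returned no verdict, so these results are from the camera views and force readings.

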